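Weigh the offcut pail on the spring balance

ROBOT

A 7-joint arm with a two-finger parallel gripper is mounted at the origin on the work surface. World frame = base frame: x ahead of the robot, y to its left, z up, the work surface at z = 0. Lengths are in m, angles in rad, forces in N, time in s.
With the tool pointing down it reaches from about 0.425 to 1.025 m from the base axis. Payload 3.6 kg.
Tool frame: the origin (TCP) lies between the finger pads, 19 mm behind the fingertips; this is the grasp point; z points along the fingers, y is the line along which they close (so a half turn about z gives the same grasp; the last joint's range is limited). The gripper opens to 85 mm and grips with 20 to 120 N. Pads are 22 mm wide; open, the fingers measure 114 mm over their backs; the gripper's body (76 mm by 85 mm) begins 54 mm behind the grasp point. The pads swing forward as they close: fully open they stand 13 mm farther back than shut.
Start: joints at [-1.232, 0.591, 0.048, 1.609, -0.033, 0.943, -0.034], TCP at [0.303, 0.658, 0.25] pointing down, gripper open.
Joint ranges: [-2.69, 2.69], [-0.47, 2.24], [-1.27, 1.36], [0.19, 2.51], [-1.53, 4.68], [0.08, 2.07], [-3.09, 3.09]. Speed limits (rad/s): [2.57, 2.57, 3.14, 3.14, 3.14, 3.14, 3.14].

INTERFACE

Orientations are given as [roll, pitch, yaw] about the fixed x, y, z axes, in that order (R = Rz(yaw) Ry(pitch) Rx(roll)).
In Python, from plant import status, imaging, order gives the robot as it stands.
- The arm moves only by the tool jog_arm, never from a script. Its argument "increments" is a list that holds one entry, the list of rows, each a list of 5 numbers: the opening, from 0 (shut) to 1 (fully open), then the shift along the world's x, y, z in mm, then the turn about the world's z in rad. A call has 1 to 12 rows; each row shifts and turns the commanded pose from where the row before left it; what a row does not reach is not made up. A row lasts 1/10 s, in which the tool goes at most 50 mm and 8.59 degrees, less where a joint would pass 70% of its speed; a pose out of reach is approached as far as the arm can. A call is refused whole if a number of a shift passes 50 or a number of a turn 0.15, either way. A call with a gripper value outside its range is refused whole. The fingers move at their own pace and stop on an object; "grip_force" is the grip in N (left out, the last holds). Time passes only in rows, so rows that do not move let the fingers close. It gives the time, the measured TCP pose, the force, the opening and the grip force at its end, in the units of the state.
- status.get_state(): the state, without advancing time (a new reading comes with each control period).
- imaging.grab_frame(name): name is "scene" or "side" or "wrist"; returns the picture (400x640x3 uint8, red, green, blue); there is no depth.
- imaging.camera_params(name): a dict with "camera_matrix" (3x3 intrinsics, pixels), "k1" (the pictures are not rectified: a ray, as slopes to the right and down, at radius r is drawn at 1 + k1 r^2 times it, then the intrinsics apply), "R" (3x3) and "t" (3): a world point X has camera coordinates R X + t. Camera axes: x right, y down, z forward; pixel columns grow to the right and rows downward; lengths in m; the calibration is good to about 2 mm. A picture is of the moment at which its call begins: read the wrist's pose just before it. camera_params takes no time and is no camera call; for the wrist camera it gives the pose at the moment of the call.
- order.hand_in(): hands the job in; it is judged then, once.
The state is a dict: "time": time; "q": joint angles; "dq": joint speeds; "tau": joint torques, N m; "ee_pos": TCP position; "orientation": TCP orientation; "wrist_force": force on the tool from outside, world axes, zero at the start; "torque": the same for the moment, N m; "grip_width": opening from 0.0 (shut) to 1.0 (fully open); "grip_force": force on a finger pad.
Only numpy, scipy, OpenCV 4.12 (cv2) and the standard library are available. Lean on these libraries where they do the work, as an engineer would, in place of code of your own. Each camera call takes 0.05 s, during which the arm holds its last target. There are 200 camera calls.

TASK

Weigh the lidded brass pail: hang it by its bail in the seat of the spring balance's hook, easing its unknown weight on slowly so that the hook is neither dropped, bounced nor overloaded when you let go. Let go of it and wait until pail and hook hang still for at least a second, then press the green hold button gently, not before, and let it up again, leaving the pail hanging. Leave the other things on the table where they are.

Things in the scene. Friction and masses are not known exactly. Their poses are not given: they have to be found in the camera images.
- pail: lidded brass pail, mass unknown, 0.15 to 0.70 kg. Body 72 mm across, lid 77 mm across up to 66 mm height; over it a rigid steel bail (7 mm rod) arched in the pail's y-z plane, opening 50 mm high in the middle, about 65 mm wide, seen through along pail x. Wooden grip on top of the bail: 14 mm (x) by 20 mm (y), 121 to 165 mm high. Origin: centre of underside, z up; half-turned it is the same
- pail_grip (a point): point on the axis of the pail's wooden grip, 146 mm above the pail's underside; fingers closed on the grip's 20 mm width (along pail y) with the TCP here end 3 mm above the bail
- pail_bail (a point): underside of the bail at its middle, 116.5 mm above the pail's underside: the point that comes to rest on the hook
- stand: fixed stand of the spring balance: dark foot 150 x 150 x 18 mm, aluminium column 30 x 42 mm, 390 mm high, white graduated face, blue cap. Origin on the table at the column's axis; the level hook points along the stand's -x axis and ends about 148 mm from the column's axis
- hook_seat (a point): bottom of the hook's V seat (top of its 8 mm bar), 120 mm from the column's axis along stand -x; 275 mm above the table when unloaded, sinks with the hook. The V is 10 mm deep, 32 mm wide along the bar; from it the bar runs back level to a red block on the column; the free end turns up in a lip, 26 mm beyond the seat and 22 mm above it. Axes as the stand's
- hook (a joint): dip of the sprung hook, m: 0 unloaded at its upper stop, growing downwards to 0.155. Starts to move at 0.4 N, then 48 N/m, so the pail settles 22 to 136 mm down; lightly damped: it bobs for seconds if load comes on or off suddenly. It is harmed by moving faster than 50 mm/s either way, or by being pulled over 145 mm down
- readout: fixed grey readout box, 100 x 150 x 35 mm high, with a dark display; origin at the centre of its underside
- hold_top (a point): centre of the top of the round green hold button (34 mm across) on the readout; pressed straight down
- hold (a joint): travel of the hold button, m: 0 up, 0.006 fully pressed, which takes 5 N; it counts as pressed from 0.004 and springs back
- cup: open copper cup without handle, 76 mm across, 85 mm high; origin at the centre of its underside. Leave it alone
- dish: shallow brass bowl, 90 mm across, 22 mm high; origin at the centre of its underside. Leave it alone
There are look-alikes about, which are no part of the job. There is more than one size of the pail; the job needs the middle-sized.

How it is judged:
By the outcome, as a careful person would: the job done as asked, in the order asked, and still so for the second after the job is handed in, with the robot touching nothing.
It also fails if it takes over 72 s, if anything falls off the work surface, if the arm or the gripper's body presses on something with over 40 N, if the wrist force passes 120 N, or if a joint passes its speed limit or range.

## Working session

There is one attempt and no reset: what is moved stays moved. The work goes in short steps, Python scripts to look and compute and a tool call to move; the robot and the scene stay as the last step left them, time stands still between calls to the robot, and variables do not carry over. Pictures are saved under pics/ and viewed, at most 10 in all, crops included, and the job is handed in when it is done.

Besides the shell and the picture viewer there is one more tool, called as a command line: name --argument value ..., lists and objects as JSON in quotes. jog_arm: Moves the arm, as the interface text tells. Its arguments: {"type":"object","properties":{"increments":{"type":"array"},"grip_force":{"type":"number"}},"required":["increments"]}

```bash
mkdir -p pics; cat > h.py <<'E'
import numpy as np, cv2
from plant import status, imaging, order
def grab(n,f=None):
    p=imaging.camera_params(n); im=imaging.grab_frame(n)
    if f: cv2.imwrite('pics/'+f,cv2.cvtColor(im,cv2.COLOR_RGB2BGR))
    return im,p
def ray(p,uv):
    K=np.array(p['camera_matrix']);d=np.array([p['k1'],0,0,0,0.])
    x=cv2.undistortPoints(np.array([[uv]],float),K,d)[0,0]
    R=np.array(p['R']);t=np.array(p['t'])
    return -R.T@t, R.T@np.array([x[0],x[1],1])
def onz(p,uv,z):
    c,d=ray(p,uv); return c+d*(z-c[2])/d[2]
def tri(p1,u1,p2,u2):
    c1,d1=ray(p1,u1);c2,d2=ray(p2,u2)
    s=np.linalg.lstsq(np.stack([d1,-d2],1),c2-c1,rcond=None)[0]
    a=c1+s[0]*d1;b=c2+s[1]*d2
    return (a+b)/2,np.linalg.norm(a-b)
def proj(p,X):
    K=np.array(p['camera_matrix']);R=np.array(p['R']);t=np.array(p['t'])
    c=R@np.array(X)+t;x=c[:2]/c[2];x=x*(1+p['k1']*(x@x));return K[:2,:2]@x+K[:2,2]
E
python3 - <<'E'
from h import *
a,p=grab('scene','s1.png');b,q=grab('side','d1.png')
cv2.imwrite('pics/both.png',cv2.cvtColor(np.vstack([a,b])[:, :],cv2.COLOR_RGB2BGR)[:800])
for x in(p,q):print(x)
print(status.get_state())
E
```

```text
{'camera_matrix': array([[384.20060359,   0.        , 314.7802793 ],
       [  0.        , 384.20060359, 204.16856473],
       [  0.        ,   0.        ,   1.        ]]), 'k1': -0.02112321199596418, 'R': array([[-0.84034967,  0.54201183, -0.00596752],
       [ 0.33185936,  0.50575653, -0.79629122],
       [-0.42858114, -0.67114344, -0.60488403]]), 't': array([ 0.43220572, -0.02681907,  1.1629424 ])}
{'camera_matrix': array([[387.62076522,   0.        , 317.15961675],
       [  0.        , 387.62076522, 192.26097614],
       [  0.        ,   0.        ,   1.        ]]), 'k1': -0.0365343533431939, 'R': array([[ 9.64234053e-01, -2.65050953e-01, -8.26318180e-04],
       [-1.60210742e-01, -5.80344541e-01, -7.98456468e-01],
       [ 2.11152099e-01,  7.70031302e-01, -6.02051979e-01]]), 't': array([-0.46802681,  0.22531382,  0.84571086])}
{'time': 0.1, 'q': array([-1.23247318,  0.59203804,  0.04829543,  1.60969158, -0.03329327,
        0.94268813, -0.0337024 ]), 'dq': array([-0.00106789, -0.00227177,  0.0006804 , -0.00217031,  0.00064507,
        0.00187516,  0.00072956]), 'tau': array([ 4.84423625e-03, -5.49996150e+01,  1.55312229e+00, -1.98823982e+01,
        9.67749656e-03,  3.82974351e-03, -1.35836549e-05]), 'ee_pos': array([0.30312337, 0.65781649, 0.2489482 ]), 'orientation': array([-3.13957525e+00,  1.14627183e-04,  2.70985891e+00]), 'wrist_force': array([-0.86361023, -0.78882661,  0.74371063]), 'torque': array([0.04418144, 0.00555612, 0.02407226]), 'grip_force': 0.0, 'grip_width': 0.9973513140453693}
```

View pics/s1.png

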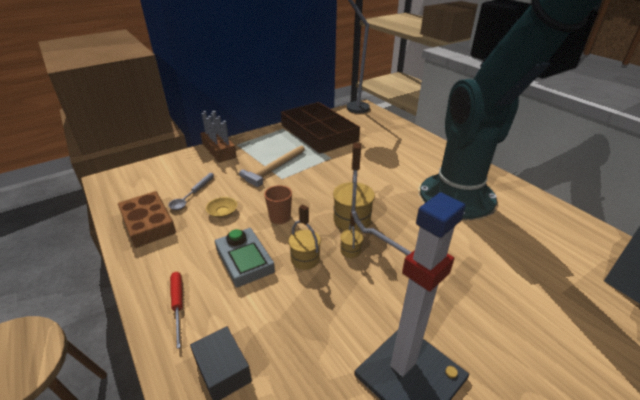

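View pics/d1.png

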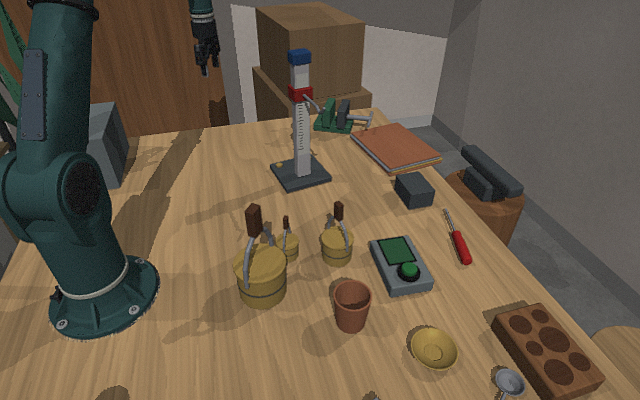

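Scene: the stand column is at (415,300), the hook runs from (410,250) to (355,215), and the button is at (236,236). Pail candidates, as scene / side pixels:
- large: (353,205) / (262,270)
- small: (352,240) / (288,245)
- middle: (304,245) / (337,243)

By size I choose (304,245) / (337,243), and I'll check it in a close crop.

```bash
python3 - <<'E'
import cv2,numpy as np
a=cv2.imread('pics/s1.png');b=cv2.imread('pics/d1.png')
f=lambda i,x,y,w,h:cv2.resize(i[y:y+h,x:x+w],(400,300),interpolation=cv2.INTER_CUBIC)
o=np.vstack([np.hstack([f(a,260,195,100,75),f(a,340,180,120,90)]),np.hstack([f(b,300,195,100,75),f(b,270,40,80,60)])])
cv2.imwrite('pics/c1.png',o)
E
```

```text
(no output)
```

View pics/c1.png

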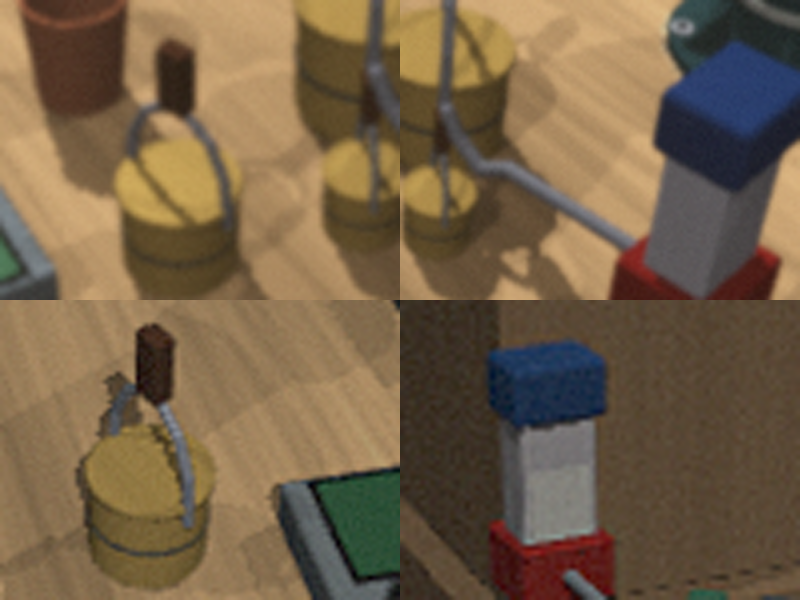

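The crop confirms the middle pail: lidded, with a rigid bail and a single wooden grip, clearly larger than the one beside it and smaller than the big one. Its grip top is at about scene (304,207) / side (338.5,202.5). Next I'll measure it.

```bash
python3 - <<'E'
from h import *
p=imaging.camera_params('scene');q=imaging.camera_params('side')
print('griptop',tri(p,(304,207),q,(338.5,202.5)))
print('gripbot',tri(p,(304.2,223),q,(338.75,220)))
a=cv2.imread('pics/s1.png');b=cv2.imread('pics/d1.png')
def mask(im,lo,hi,name,amin=15):
    h=cv2.cvtColor(im,cv2.COLOR_BGR2HSV);m=cv2.inRange(h,lo,hi);n,l,s,c=cv2.connectedComponentsWithStats(m)
    for i in range(1,n):
        if s[i,4]>amin:print(name,s[i],c[i].round(1))
for n,im in(('S',a),('D',b)):
    mask(im,(105,120,60),(125,255,255),n+'blue',80)
    mask(im,(0,170,70),(6,255,255),n+'red',80)
    mask(im,(50,150,40),(75,255,255),n+'green',40)
# foot side corners
for u in((271,170),(288,191),(331,181)):print('footD',onz(q,u,.018)[:2])
for u in((355,375),(412,338),(468,374)):print('footS',onz(p,u,.018)[:2])
# lid extents
for u in((289,240.7),(321,240.7)):print('lidS',onz(p,u,.066)[:2])
for u in((320.5,239),(354,239)):print('lidD',onz(q,u,.066)[:2])
print('far/near feet D',onz(q,(347.5,250.5),.05),onz(q,(328,227.5),.066))
print('seat S',onz(p,(364,231),.275),'V back',onz(p,(371.5,228.6),.285),'bar root',onz(p,(411,252),.285))
E
```

```text
griptop (array([ 0.52753309, -0.02185982,  0.1643962 ]), np.float64(5.46698349612429e-05))
gripbot (array([ 0.52793236, -0.02432454,  0.11633025]), np.float64(0.0020551487157362473))
Sblue [420 193  45  29 756] [442.  206.7]
Sred [405 253  48  37 478] [426.5 269.3]
Sred [171 272  11  37 348] [175.9 290. ]
Dblue [288  49  23  16 268] [300.   55.9]
Dred [288  84  25  18 176] [301.3  92.7]
Dred [452 231  20  34 263] [462.1 248.2]
footD [0.43600755 0.36254198]
footD [0.46447919 0.24152518]
footD [0.59873088 0.2561916 ]
footS [0.61476569 0.29049964]
footS [0.47422031 0.29115988]
footS [0.44190949 0.40175593]
lidS [ 0.56072744 -0.03994658]
lidS [0.49731765 0.00152212]
lidD [ 0.48725291 -0.02242235]
lidD [ 0.56157626 -0.04297368]
far/near feet D [ 0.54104696 -0.05910308  0.05      ] [0.51513572 0.01060504 0.066     ]
seat S [0.55265167 0.20895502 0.275     ] V back [0.54685604 0.2195148  0.285     ] bar root [0.53183361 0.29242257 0.285     ]
```

```bash
python3 - <<'E'
from h import *
p=imaging.camera_params('scene');q=imaging.camera_params('side')
print('cap',tri(p,(442,206.7),q,(300,55.9)))
print('red',tri(p,(426.5,269.3),q,(301.3,92.7)))
print('big grip',tri(p,(356,155),q,(254,220)),'small grip',tri(p,(353,212),q,(286,222)))
print('button',onz(p,(236,236),.04),onz(q,(409,271),.04))
w=imaging.camera_params('wrist');c=-w['R'].T@w['t'];print('wrist cam',c,w['R'],w['camera_matrix'][0,0])
a=cv2.imread('pics/s1.png');b=cv2.imread('pics/d1.png')
f=lambda i,x,y,w,h:cv2.resize(i[y:y+h,x:x+w],(400,300),interpolation=cv2.INTER_CUBIC)
cv2.imwrite('pics/c2.png',np.vstack([np.hstack([f(a,345,310,120,90),f(a,345,220,100,75)]),np.hstack([f(b,255,140,100,75),f(b,380,230,80,60)])]))
E
```

```text
cap (array([0.52470653, 0.31716191, 0.37975053]), np.float64(0.00789365537526063))
red (array([0.53047476, 0.32439324, 0.27583132]), np.float64(3.6883037273100865e-05))
big grip (array([ 0.33953897, -0.08162219,  0.20805376]), np.float64(0.00043189977233596956)) small grip (array([0.41111559, 0.00355703, 0.11521772]), np.float64(0.006394685149588056))
button [ 0.65049712 -0.15297074  0.04      ] [ 0.65456834 -0.1453513   0.04      ]
wrist cam [0.23051441 0.69162658 0.37215001] [[ 0.41949333  0.90775752 -0.00127299]
 [ 0.86385823 -0.39877496  0.3077783 ]
 [ 0.27888043 -0.13021063 -0.95145725]] 337.0595584708388
```

View pics/c2.png

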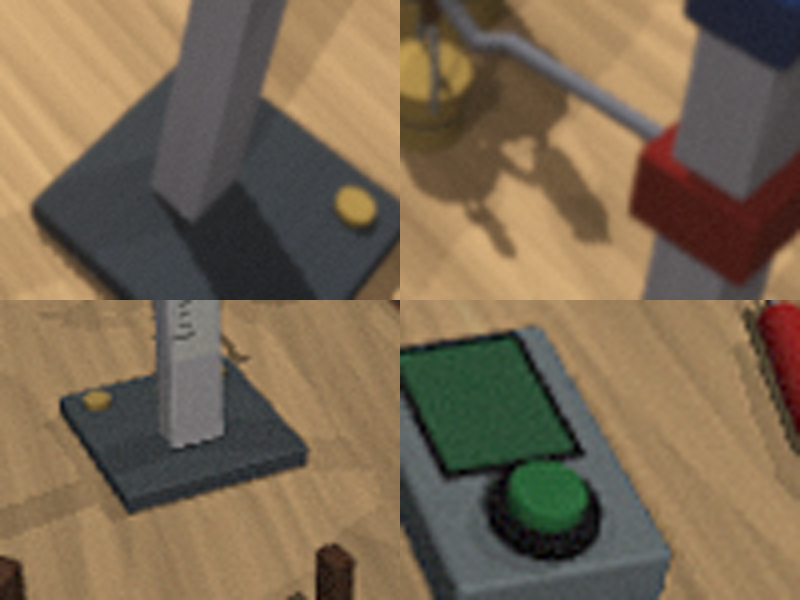

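Tile 1 shows the foot's left corner at scene (355.5,372.4) and its back corner, extrapolated behind the column, at (405.3,323.4). In the side view its corners are (270.5,166), (287.5,189) and (331,177.5), and the button centre is at about side (409,268).

```bash
python3 - <<'E'
from h import *
p=imaging.camera_params('scene');q=imaging.camera_params('side')
for n,c,us in(('S',p,((355.5,372.4),(405.3,323.4),(466.5,371.5))),('D',q,((270.5,166.2),(287.5,189),(331.2,177.5)))):
    P=[onz(c,u,.018)[:2] for u in us];print(n,np.round(P,3),'mid',(P[0]+P[2])/2,'edges',[ (np.hypot(*d),np.degrees(np.arctan2(d[1],d[0]))) for d in(P[1]-P[0],P[2]-P[1])],)
print('V tri: seat z guess', [onz(p,(345+u/4,220+v/4),z) for u,v,z in((85,43,.275),(115,38,.285),(255,132,.285))])
s=np.array([.553,.209]);print(proj(q,[*s,.275]))
print(proj(q,[.5277,-.0235,.146]))
E
```

```text
S [[0.611 0.287]
 [0.462 0.259]
 [0.44  0.397]] mid [0.52565261 0.34202942] edges [(np.float64(0.15194354136259064), np.float64(-169.32477622393284)), (np.float64(0.13976583172328608), np.float64(98.76878500343437))]
D [[0.438 0.384]
 [0.465 0.251]
 [0.605 0.274]] mid [0.52144417 0.32893272] edges [(np.float64(0.1355934873280491), np.float64(-78.57130219860755)), (np.float64(0.14132536053032624), np.float64(9.004846941902214))]
V tri: seat z guess [array([0.54923192, 0.21046593, 0.275     ]), array([0.54527196, 0.22314962, 0.285     ]), array([0.53608488, 0.29213561, 0.285     ])]
[321.02664214 109.7832979 ]
[338.51803088 209.48795787]
```

jog_arm --increments '[[[1,2,-30,7,0.065],[1,2,-30,7,0.065],[1,2,-30,7,0.065],[1,2,-30,7,0.065],[1,2,-30,7,0.065],[1,2,-30,7,0.065],[1,2,-30,7,0.065],[1,2,-30,7,0.065],[1,2,-30,7,0.065],[1,2,-30,7,0.065],[1,2,-30,7,0.065],[1,2,-30,7,0.065]]]' --grip_force 40

```text
time: 1.3
ee_pos: [0.3271, 0.2969, 0.334]
orientation: [-3.141, -0.001, -2.791]
wrist_force: [1.0, 0.3, 0.1]
grip_width: 1.003
grip_force: 0.0
```

jog_arm --increments '[[[1,17,-27,0,0],[1,17,-27,0,0],[1,17,-27,0,0],[1,17,-27,0,0],[1,17,-27,0,0],[1,17,-27,0,0],[1,17,-27,0,0],[1,17,-27,0,0],[1,17,-27,0,0],[1,17,-27,0,0],[1,17,-27,0,0],[1,0,0,0,0]]]'

```text
time: 2.5
ee_pos: [0.5161, -0.0033, 0.334]
orientation: [-3.139, 0.0, -2.801]
wrist_force: [-0.4, 0.3, -0.2]
grip_width: 0.997
grip_force: 0.0
```

```bash
python3 - <<'E'
from h import *
s=status.get_state();print(s['time'],s['ee_pos'],s['orientation'],s['q'])
im,w=grab('wrist','w1.png')
np.save('w1.npy',w,allow_pickle=True)
print('grip top',proj(w,[.5277,-.0235,.165]),'low',proj(w,[.5277,-.0235,.12]))
E
```

```text
2.5 [ 0.51611282 -0.00326119  0.33395581] [-3.13870123e+00  4.42310713e-04 -2.80062077e+00] [-0.25417678  0.23024884  0.20745021  1.99012747 -0.05555752  0.9254788
  1.89309621]
grip top [291.00905536 194.86388607] low [294.29228885 182.77796274]
```

View pics/w1.png

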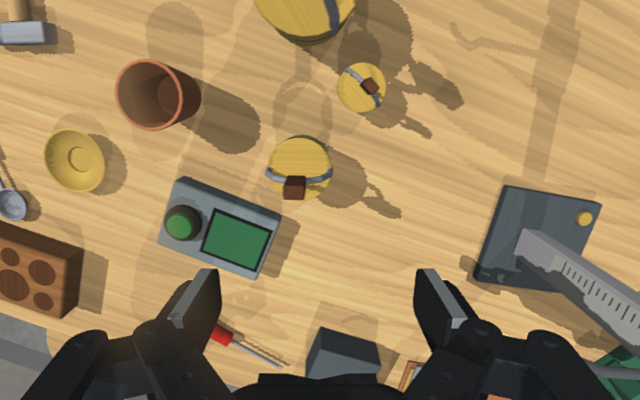

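The wrist view shows the chosen pail at (299,170) with its grip at (294,188), the button at (183,222), and the foot with corners at (505,186), (600,203) and (477,278). The small pail at (362,87) and the large one at (305,10) are clearly different.

```bash
python3 - <<'E'
from h import *
a=cv2.imread('pics/w1.png');w=np.load('w1.npy',allow_pickle=True).item()
h=cv2.cvtColor(a,cv2.COLOR_BGR2HSV)
# grip: dark brown
sub=np.zeros(a.shape[:2],np.uint8);sub[165:205,275:315]=1
m=cv2.inRange(h,(0,80,15),(14,255,115))*sub
n,l,s,c=cv2.connectedComponentsWithStats(m);i=1+np.argmax(s[1:,4]);print('grip',s[i],c[i])
r=cv2.minAreaRect(np.argwhere(l==i)[:,::-1].astype(np.float32));print(r)
bp=[onz(w,u,.165)[:2] for u in cv2.boxPoints(r)];print(np.round(bp,4))
# lid
sub[:]=0;sub[130:200,260:340]=1
m=cv2.inRange(h,(20,140,120),(30,255,255))*sub
n,l,s,c=cv2.connectedComponentsWithStats(m);print('lid',s[1+np.argmax(s[1:,4])])
# bail: grey pixels
m=cv2.inRange(h,(0,0,60),(180,70,255))*sub;ys,xs=np.nonzero(m);print('bail px',len(xs),xs.min(),ys[xs==xs.min()],xs.max(),ys[xs==xs.max()])
for z in(.05,.066):
    A=onz(w,(267.5,172),z);B=onz(w,(332,173),z);d=A-B;print('feet',A[:2],B[:2],np.hypot(*d[:2]),np.degrees(np.arctan2(d[1],d[0])),(A+B)[:2]/2)
P=[onz(w,u,.018)[:2] for u in((505,186),(600,203),(477,278))]
print(np.round(P,4),'mid',(P[1]+P[2])/2,[(np.hypot(*d),np.degrees(np.arctan2(d[1],d[0]))) for d in(P[1]-P[0],P[2]-P[0])])
m=cv2.inRange(h,(50,140,40),(75,255,255));n,l,s,c=cv2.connectedComponentsWithStats(m)
for i in range(1,n):
    if s[i,4]>100:print('green',s[i],c[i],onz(w,c[i],.045))
f=lambda i,x,y,w,h:cv2.resize(i[y:y+h,x:x+w],(400,600),interpolation=cv2.INTER_CUBIC)
cv2.imwrite('pics/c3.png',np.hstack([f(a,260,130,80,120),f(a,470,160,160,240)]))
E
```

```text
grip [284 176  21  23 438] [294.17123288 187.42009132]
((294.0, 187.0), (22.0, 20.0), 90.0)
[[ 0.5132 -0.0348]
 [ 0.5073 -0.0181]
 [ 0.5266 -0.0115]
 [ 0.5326 -0.0286]]
lid [ 268  138   63   40 1896]
bail px 362 264 [172] 332 [168 169 170 171 172 173 174]
feet [ 0.54381675 -0.05781778] [0.51854482 0.01751304] 0.0794569174823632 -71.45446638519951 [ 0.53118079 -0.02015237]
feet [ 0.53975882 -0.05668298] [0.51548008 0.01568735] 0.0763342808350378 -71.45446638519955 [ 0.52761945 -0.02049782]
[[0.4617 0.2507]
 [0.4354 0.3977]
 [0.6016 0.2813]] mid [0.51849684 0.3395232 ] [(np.float64(0.14937879658384792), np.float64(100.15678626200052)), (np.float64(0.14318446640128887), np.float64(12.342020643824517))]
```

View pics/c3.png

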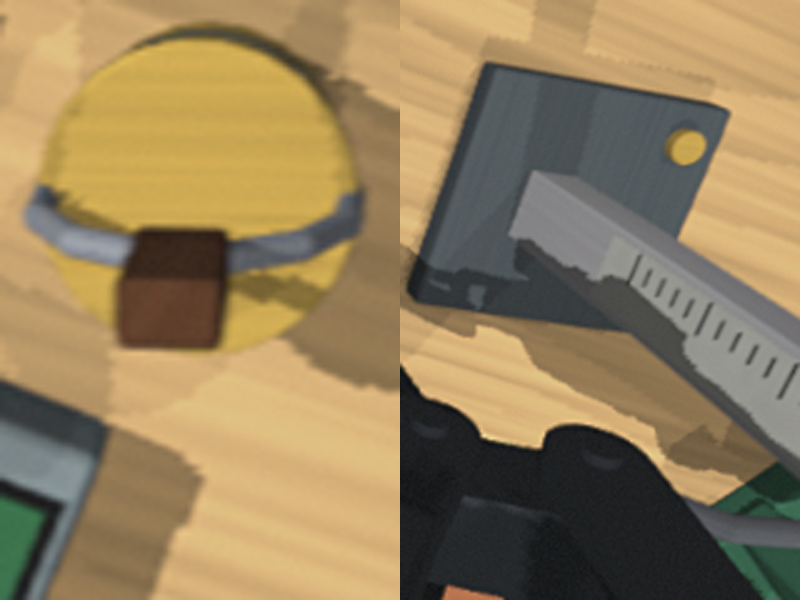

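The crop gives the grip's top face corners at (283.6,186.4), (304.4,185.6), (304,199) and (283.6,199.4), and the foot's left corner near (480,279).

```bash
python3 - <<'E'
from h import *
w=np.load('w1.npy',allow_pickle=True).item()
P=np.array([onz(w,u,.165)[:2] for u in((283.6,186.4),(304.4,185.6),(304,199),(283.6,199.4))])
d=P[0]+P[3]-P[1]-P[2];print(P,P.mean(0),np.hypot(*d)/2,np.degrees(np.arctan2(d[1],d[0])))
P=[onz(w,u,.018)[:2] for u in((506,186.3),(601,204),(480,279))]
print(np.round(P,4),'mid',(P[1]+P[2])/2,[(np.hypot(*d),np.degrees(np.arctan2(d[1],d[0]))) for d in(P[1]-P[0],P[2]-P[0])])
E=[onz(w,(470+u/2.5,160+v/2.5),.018)[:2] for u,v in((25,298),(230,330),(135,172),(112,238))]
d=E[1]-E[0];print('edge',np.degrees(np.arctan2(d[1],d[0])));d=E[3]-E[2];print('col',E[2],E[3],np.hypot(*d),np.degrees(np.arctan2(d[1],d[0])))
print('btn',onz(w,(183,224),.045))
f=[]
for i in range(20):
    f.append(status.get_state()['wrist_force'])
    if i%1==0: imaging.grab_frame('side')
print('bias',np.mean(f,0),np.std(f,0))
E
```

```text
[[ 0.52242324 -0.03220886]
 [ 0.51552039 -0.01488986]
 [ 0.5274777  -0.01119792]
 [ 0.53400242 -0.02850464]] [ 0.52485594 -0.02170032] 0.018569058171169314 -68.80413222397561
[[0.4616 0.2523]
 [0.4361 0.4001]
 [0.6016 0.2865]] mid [0.51888624 0.34332351] [(np.float64(0.15004583454244777), np.float64(99.78004543164285)), (np.float64(0.144147059749478), np.float64(13.757000126488133))]
edge 99.03369723646207
col [0.50806119 0.30899231] [0.54932903 0.3174742 ] 0.0421304735048443 11.614421185739863
btn [ 0.64920549 -0.14379777  0.045     ]
bias [-0.2106232   0.02107243 -0.28499157] [0.38807844 0.51662113 0.46254131]
```

jog_arm --increments '[[[1,5,-9,-10,0],[1,5,-9,-10,0],[1,0,0,-18,0],[1,0,0,-18,0],[1,0,0,-18,0],[1,0,0,-18,0],[1,0,0,-18,0],[1,0,0,-18,0],[1,0,0,-18,0],[1,0,0,-18,0],[1,0,0,-12,0],[1,0,0,-12,0]]]'

```text
time: 4.75
ee_pos: [0.5244, -0.0174, 0.1447]
orientation: [-3.141, -0.001, -2.794]
wrist_force: [0.2, -0.0, -0.2]
grip_width: 0.999
grip_force: 0.0
```

```bash
python3 - <<'E'
from h import *
s=status.get_state();print(s['time'],s['ee_pos'],s['wrist_force'])
a,_=grab('side');b,_=grab('scene');c,_=grab('wrist')
f=lambda i,x,y,w,h:cv2.resize(i[y:y+h,x:x+w],(400,300),interpolation=cv2.INTER_CUBIC)
cv2.imwrite('pics/g1.png',cv2.cvtColor(np.vstack([np.hstack([f(a,290,170,100,75),f(b,250,170,100,75)]),np.hstack([f(c,160,80,320,240),f(a,280,80,60,45)])]),cv2.COLOR_RGB2BGR))
E
```

```text
4.75 [ 0.52437394 -0.01738438  0.14466534] [ 0.24604032 -0.03292745 -0.2340018 ]
```

View pics/g1.png

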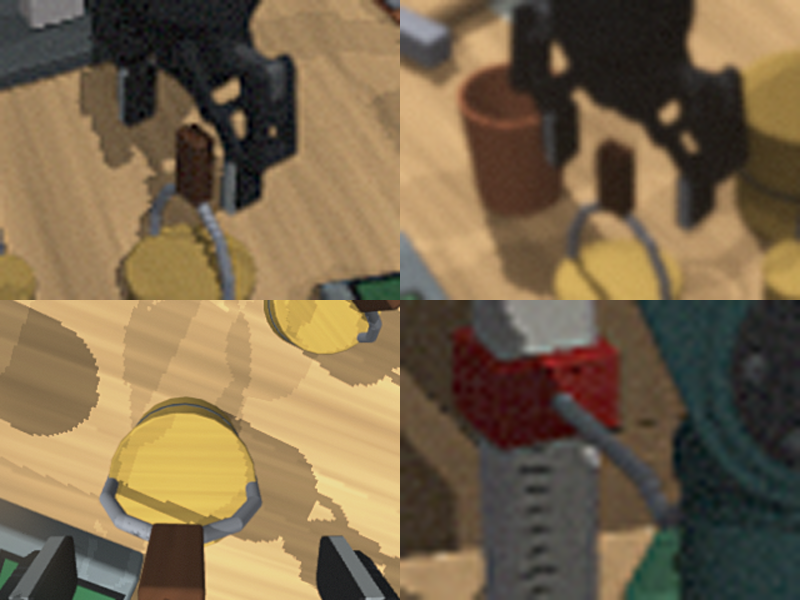

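The fingers straddle the grip, which sits a few mm towards the readout side. I'll correct by about 6 mm and close.

jog_arm --increments '[[[1,1,-3,1,0],[1,1,-3,0,0],[0.6,0,0,0,0],[0.4,0,0,0,0],[0.3,0,0,0,0],[0.2,0,0,0,0],[0,0,0,0,0],[0,0,0,0,0],[0,0,0,0,0],[0,0,0,0,0]]]' --grip_force 40

```text
time: 5.9
ee_pos: [0.5265, -0.0226, 0.147]
orientation: [-3.141, 0.0, -2.793]
wrist_force: [0.3, 0.3, 0.6]
grip_width: 0.225
grip_force: 42.1
```

jog_arm --increments '[[[0,0,0,5,0],[0,0,0,10,0],[0,0,0,15,0],[0,0,0,25,0],[0,0,0,30,0],[0,0,0,30,0],[0,0,0,30,0],[0,0,0,30,0],[0,0,0,25,0],[0,0,0,0,0],[0,0,0,0,0]]]'

```text
time: 7.0
ee_pos: [0.5259, -0.0225, 0.3472]
orientation: [3.141, 0.0, -2.793]
wrist_force: [0.6, 0.1, -2.5]
grip_width: 0.226
grip_force: 41.8
```

```bash
cat > w.py <<'E'
from h import *
f=[];z=[]
for i in range(14):
    s=status.get_state();f.append(s['wrist_force']);z.append(s['ee_pos']);imaging.grab_frame('side')
print(s['time'],np.mean(z,0).round(4),np.round(s['orientation'],3),'F',np.mean(f,0).round(3),'W',-(np.mean(f,0)[2]+.285),'q7',s['q'][6],s['grip_width'],s['grip_force'])
E
python3 w.py; python3 - <<'E'
from h import *
a,_=grab('side','l1s.png');b,_=grab('scene','l1.png')
E
```

```text
7.65 [ 0.5258 -0.0225  0.3462] [ 3.142 -0.    -2.793] F [-0.217 -0.069 -2.063] W 1.7775432971866534 q7 1.9440975075397577 0.22700280832824818 41.82378709316254
```

View pics/l1.png

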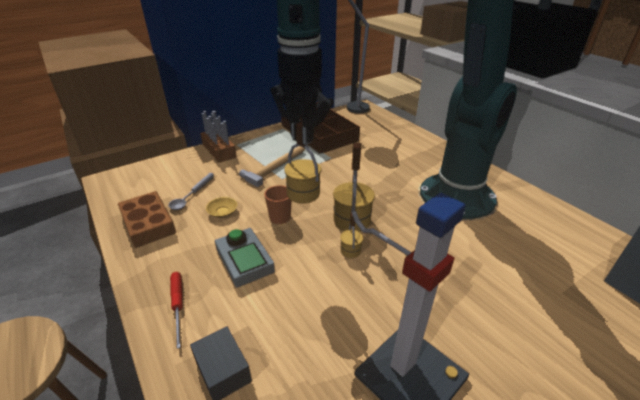

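The pail hangs clear at (302,180) and its grip is firm. It weighs about 1.8 N, so I expect about 29 mm of dip. I'll carry it to a point outside the lip, turned in line with the bar.

jog_arm --increments '[[[0,3,12,0,0.117],[0,3,12,0,0.117],[0,3,12,0,0.117],[0,3,12,0,0.117],[0,3,12,0,0.117],[0,3,12,0,0.117],[0,3,12,0,0.117],[0,3,12,0,0.117],[0,3,12,0,0.117],[0,3,12,0,0.117],[0,3,12,0,0.117],[0,3,12,0,0.117]]]'

```text
time: 9.0
ee_pos: [0.5625, 0.1219, 0.347]
orientation: [-3.142, -0.0, -1.385]
wrist_force: [-0.4, 0.4, -1.7]
grip_width: 0.228
grip_force: 41.8
```

jog_arm --increments '[[[0,0,0,0,0],[0,0,0,0,0],[0,0,0,0,0]]]'

```text
time: 9.3
ee_pos: [0.5622, 0.1203, 0.3469]
orientation: [3.141, -0.001, -1.392]
wrist_force: [0.5, -0.4, -2.2]
grip_width: 0.229
grip_force: 41.8
```

```bash
python3 - <<'E'
from h import *
s=status.get_state();print(s['time'],s['ee_pos'],s['orientation'],s['q'][6])
a,_=grab('side','p2d.png');b,_=grab('scene','p2s.png');w,wp=grab('wrist','p2w.png');np.save('p2w.npy',wp,allow_pickle=True)
f=lambda i,x,y,w,h:cv2.resize(i[y:y+h,x:x+w],(400,300),interpolation=cv2.INTER_CUBIC)
cv2.imwrite('pics/p2.png',cv2.cvtColor(np.vstack([np.hstack([f(a,280,70,100,75),f(b,320,160,120,90)]),np.hstack([f(w,160,0,320,240),cv2.resize(w,(400,300))])]),cv2.COLOR_RGB2BGR))
E
```

```text
9.3 [0.56224399 0.12027512 0.34689009] [ 3.14103810e+00 -7.89939696e-04 -1.39225107e+00] 2.9944187265160322
```

View pics/p2.png

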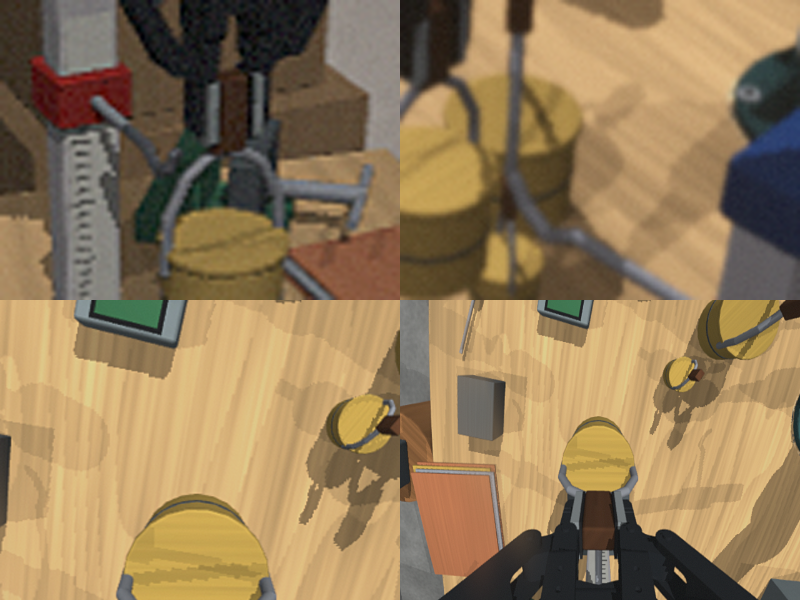

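Tiles: the side view has the bar root at (304.3,95.8) and the V near (319,112). The scene view has the V bottom at (364.5,230) and the bar's bend at (373,230.5). The pail is in front of the lip at about the right height, and now I'll fit the hook line.

```bash
python3 - <<'E'
from h import *
p=imaging.camera_params('scene');q=imaging.camera_params('side')
print('seat tri',tri(p,(364.5,230.5),q,(319,112)))
for ax,yaw in(((.526,.33),100.5),((.526,.33),102),((.524,.335),101)):
    u=-np.array([np.cos(np.radians(yaw)),np.sin(np.radians(yaw))])
    print(ax,yaw,'seat',(np.array(ax)+.12*u).round(4))
    for r,z in((.04,.281),(.104,.281),(.12,.271),(.146,.293)):
        X=[*(np.array(ax)+r*u),z];print(r,proj(p,X).round(1),proj(q,X).round(1))
b=cv2.imread('pics/p2s.png');h=cv2.cvtColor(b,cv2.COLOR_BGR2HSV)
for r in range(214,252,3): print(r,' '.join('%d/%d/%d'%tuple(h[r,c]) for c in range(352,376,2)))
E
```

```text
seat tri (array([0.54743661, 0.20523844, 0.27116998]), np.float64(0.001417981806050229))
(0.526, 0.33) 100.5 seat [0.5479 0.212 ]
0.04 [409.1 253.6] [305.3  95.6]
0.104 [375.6 232.9] [315.9 104.8]
0.12 [367.3 232.8] [318.7 111. ]
0.146 [356.1 215. ] [323.5 106.8]
(0.526, 0.33) 102 seat [0.5509 0.2126]
0.04 [408.6 254. ] [305.7  95.5]
0.104 [374.5 233.7] [316.9 104.6]
0.12 [366.1 233.7] [319.8 110.8]
0.146 [354.6 216. ] [324.9 106.5]
(0.524, 0.335) 101 seat [0.5469 0.2172]
0.04 [412.3 255.2] [304.2  94.9]
0.104 [378.2 234.5] [314.9 104. ]
0.12 [369.8 234.4] [317.8 110.2]
0.146 [358.5 216.5] [322.6 105.9]
214 12/44/75 132/15/86 10/19/82 18/122/90 19/148/86 19/142/86 19/146/82 20/142/79 18/122/69 19/109/70 16/117/151 16/112/161
217 12/102/55 168/17/77 165/6/80 16/69/81 20/144/83 18/131/80 18/120/72 18/98/57 20/132/62 18/123/85 16/114/150 16/115/160
220 12/125/51 7/39/59 150/9/83 150/13/80 14/55/69 18/133/69 19/136/77 19/141/78 18/140/73 18/129/77 17/113/138 17/113/153
223 13/120/51 16/132/56 16/50/77 150/9/89 0/3/89 18/83/83 18/140/82 20/144/78 19/131/68 18/120/68 16/120/83 16/115/133
2
[... 431 characters left out ...]
143 16/112/118 15/115/102 15/113/97 16/114/105 16/108/109 15/95/97
238 20/121/154 16/81/107 20/139/167 19/144/167 20/144/166 19/143/141 17/117/96 17/120/91 15/111/106 16/113/122 17/117/116 15/114/101
241 19/126/150 18/88/93 19/141/103 20/144/156 20/145/148 19/126/101 16/108/90 15/115/89 16/118/91 16/115/95 16/116/97 14/119/94
244 19/115/120 19/115/93 19/141/112 20/140/89 19/139/79 17/124/84 15/115/89 17/112/91 15/115/91 17/118/91 16/119/92 15/118/93
247 19/103/79 20/95/70 19/143/75 20/140/80 18/133/71 17/111/87 17/117/89 15/114/92 16/112/93 17/110/90 16/112/91 17/113/90
250 20/130/86 19/131/72 19/124/64 17/128/64 19/135/72 16/114/94 16/116/92 15/113/90 15/114/92 16/114/94 16/118/91 15/115/89
```

jog_arm --increments '[[[0,1,0,-5,0],[0,1,0,-5,0],[0,0,0,0,0],[0,-1,6,0,0],[0,-1,6,0,0],[0,-1,6,0,0],[0,-1,6,0,0],[0,-1,6,0,0],[0,-1,6,0,0],[0,-1,6,0,0],[0,-1,6,0,0]]]'

```text
time: 10.55
ee_pos: [0.5563, 0.17, 0.337]
orientation: [-3.142, 0.0, -1.389]
wrist_force: [0.1, 0.8, -2.3]
grip_width: 0.229
grip_force: 41.8
```

jog_arm --increments '[[[0,-1,5,0,0],[0,-1,5,0,0],[0,-1,5,0,0],[0,-1,5,0,0],[0,-1,5,0,0],[0,-1,5,0,0],[0,-1,5,0,0],[0,-1,5,0,0],[0,0,0,0,0]]]'

```text
time: 11.45
ee_pos: [0.5481, 0.2107, 0.337]
orientation: [-3.142, 0.001, -1.388]
wrist_force: [0.2, 0.8, -1.8]
grip_width: 0.227
grip_force: 41.8
```

```bash
python3 w.py; python3 - <<'E'
from h import *
p=imaging.camera_params('scene');q=imaging.camera_params('side')
a,_=grab('side','p3d.png');b,_=grab('scene','p3s.png')
s=status.get_state()['ee_pos'];X=s-[0,0,.0305];print('bail at',X,proj(p,X),proj(q,X),'seat px',proj(p,[.548,.208,.271]),proj(q,[.548,.208,.271]))
E
```

```text
12.1 [0.5484 0.2094 0.337 ] [ 3.142 -0.    -1.389] F [ 0.149  0.014 -1.844] W 1.558772518483645 q7 2.8309061697781654 0.22968314949302165 41.75904393196106
bail at [0.54842005 0.20947401 0.30652283] [367.76934648 215.04125429] [319.22234919  97.91877724] seat px [365.70023423 231.49441222] [319.18620999 111.67440069]
```

jog_arm --increments '[[[0,0,0,-4,0],[0,0,0,-4,0],[0,0,0,-4,0],[0,0,0,-4,0],[0,0,0,-3,0],[0,0,0,-3,0],[0,0,0,-2,0],[0,0,0,-1,0],[0,0,0,-1,0],[0,0,0,-1,0],[0,0,0,-1,0]]]'

```text
time: 13.35
ee_pos: [0.5485, 0.2095, 0.3092]
orientation: [-3.141, 0.0, -1.389]
wrist_force: [-0.5, -0.5, -2.3]
grip_width: 0.228
grip_force: 41.8
```

jog_arm --increments '[[[0,0,0,-1,0],[0,0,0,-1,0],[0,0,0,-1,0],[0,0,0,-1,0],[0,0,0,-1,0],[0,0,0,-1,0],[0,0,0,-1,0],[0,0,0,-1,0],[0,0,0,-1,0],[0,0,0,-1,0],[0,0,0,-1,0],[0,0,0,-1,0]]]'

```text
time: 14.55
ee_pos: [0.5485, 0.2095, 0.2969]
orientation: [-3.142, 0.0, -1.389]
wrist_force: [0.1, -0.3, -1.2]
grip_width: 0.227
grip_force: 41.8
```

```bash
python3 w.py
```

```text
15.2 [0.5484 0.2094 0.297 ] [ 3.142 -0.    -1.389] F [ 0.237 -0.035 -0.855] W 0.5695232267108388 q7 2.8230878167329228 0.22819248826130809 41.836878061294556
```

jog_arm --increments '[[[0,0,0,-1,0],[0,0,0,-1,0],[0,0,0,-1,0],[0,0,0,-1,0],[0,0,0,-1,0],[0,0,0,-1,0]]]'

```text
time: 15.85
ee_pos: [0.5484, 0.2094, 0.2909]
orientation: [-3.142, 0.0, -1.389]
wrist_force: [-0.7, -0.9, -0.4]
grip_width: 0.227
grip_force: 41.8
```

```bash
python3 w.py
```

```text
16.5 [0.5484 0.2094 0.291 ] [-3.142  0.    -1.389] F [-0.026 -0.504 -0.859] W 0.5738434314346259 q7 2.821817415231802 0.22834335175216475 41.83712840080261
```

jog_arm --increments '[[[0,0,0,-1,0],[0,0,0,-1,0],[0,0,0,-1,0],[0,0,0,-1,0],[0,0,0,-1,0],[0,0,0,-1,0]]]'

```text
time: 17.15
ee_pos: [0.5484, 0.2095, 0.2849]
orientation: [3.142, 0.0, -1.389]
wrist_force: [0.0, -0.2, -0.3]
grip_width: 0.228
grip_force: 41.9
```

```bash
sed -i 's/range(14)/range(24)/' w.py; python3 w.py
```

```text
18.3 [0.5484 0.2095 0.285 ] [-3.142  0.    -1.389] F [-0.006 -0.409 -0.173] W -0.1121456635078403 q7 2.820448513754949 0.22731797193957395 41.86868190765381
```

```bash
python3 - <<'E'
from h import *
f=[];t=[];q=[]
for i in range(20):
    s=status.get_state();f.append(s['wrist_force'][2]);t.append(s['tau']);q.append(s['ee_pos'][2]);imaging.grab_frame('side')
print(s['time'],np.mean(f),np.std(f),np.corrcoef(f[1:],f[:-1])[0,1]);print(np.mean(t,0),np.std(t,0),np.mean(q),np.std(q))
E
```

```text
19.3 -0.32045110270402055 0.43457101373286694 -0.32744390460173284
[-2.19189902e-01 -4.23766245e+01 -7.01529049e-01 -1.90162165e+01
 -7.56300181e-02 -5.74880785e-02 -9.55278001e-04] [1.78059917e-03 5.49417533e-04 1.54242466e-03 3.20621031e-03
 7.87671815e-04 1.59171097e-03 1.89123339e-05] 0.28500438454703636 1.1027391608045182e-05
```

Joint torques are almost noise-free. Joint 1's torque shows about 0.4 N of lateral push, so the bail sits on the inner slope of the V. I'll shift it outward slightly and watch that torque.

jog_arm --increments '[[[0,0.2,-1,0,0],[0,0.2,-1,0,0],[0,0,0,0,0],[0,0,0,0,0]]]'

```text
time: 19.75
ee_pos: [0.5488, 0.2072, 0.285]
orientation: [3.141, -0.0, -1.389]
wrist_force: [0.3, 0.4, -0.6]
grip_width: 0.229
grip_force: 41.9
```

```bash
cat > t.py <<'E'
from plant import status
import numpy as np
np.set_printoptions(suppress=True)
s=status.get_state();print(s['time'],s['tau'].round(4),s['ee_pos'].round(5),s['wrist_force'].round(2),s['grip_width'],s['grip_force'],np.abs(s['dq']).max().round(4))
E
python3 t.py
```

```text
19.75 [ -0.2153 -42.3957  -0.696  -19.1526  -0.0733  -0.119   -0.0012] [0.54877 0.20725 0.28496] [ 0.3   0.41 -0.56] 0.22898977516782362 41.863608956336975 0.0011
```

jog_arm --increments '[[[0,0.2,-1,0,0],[0,0.2,-1,0,0],[0,0,0,0,0],[0,0,0,0,0]]]'

```text
time: 20.15
ee_pos: [0.5493, 0.2052, 0.285]
orientation: [3.142, -0.0, -1.39]
wrist_force: [-0.0, -0.0, -0.3]
grip_width: 0.233
grip_force: 41.9
```

```bash
python3 t.py
```

```text
20.15 [ -0.2531 -42.402   -0.7308 -19.1495  -0.0915  -0.11    -0.0013] [0.54926 0.20521 0.28499] [-0.01 -0.01 -0.32] 0.2331400982003486 41.863800287246704 0.002
```

jog_arm --increments '[[[0,0.2,-1,0,0],[0,0.2,-1,0,0],[0,0,0,0,0],[0,0,0,0,0]]]'

```text
time: 20.55
ee_pos: [0.5495, 0.2039, 0.2851]
orientation: [-3.141, 0.001, -1.389]
wrist_force: [-0.7, 1.8, -0.1]
grip_width: 0.228
grip_force: 41.9
```

```bash
python3 t.py
```

```text
20.55 [  0.6899 -42.3868   0.1566 -18.9504   0.2889   0.0286   0.0043] [0.54953 0.20392 0.28506] [-0.73  1.82 -0.11] 0.22801846735334128 41.88428521156311 0.0019
```

jog_arm --increments '[[[0,0.2,-1,0,0],[0,0.2,-1,0,0],[0,0,0,0,0],[0,0,0,0,0]]]'

```text
time: 20.95
ee_pos: [0.5499, 0.2022, 0.2851]
orientation: [-3.141, 0.001, -1.389]
wrist_force: [-1.5, 3.2, -0.7]
grip_width: 0.226
grip_force: 42.0
```

```bash
python3 t.py
```

```text
20.95 [  2.0576 -42.322    1.4521 -18.591    0.8359   0.2464   0.0115] [0.54994 0.20217 0.28511] [-1.49  3.23 -0.65] 0.2264217234995869 42.0123553276062 0.0035
```

jog_arm --increments '[[[0,0.2,-1,0,0],[0,0.2,-1,0,0],[0,0,0,0,0],[0,0,0,0,0]]]'

```text
time: 21.35
ee_pos: [0.5505, 0.1991, 0.285]
orientation: [3.142, -0.0, -1.39]
wrist_force: [-0.7, 2.3, -0.0]
grip_width: 0.231
grip_force: 42.0
```

```bash
python3 t.py
```

```text
21.35 [  1.6825 -42.2363   1.1285 -18.6424   0.7121   0.1941   0.01  ] [0.55051 0.19912 0.28499] [-0.69  2.28 -0.02] 0.23070160387105892 42.013174295425415 0.0011
```

Torque flipped between y=0.2052 and 0.2039, so the seat bottom is near y≈0.2048. I'll go back there.

jog_arm --increments '[[[0,-0.2,1,0,0],[0,-0.2,1,0,0],[0,-0.2,1,0,0],[0,-0.2,1,0,0],[0,-0.2,0.8,0,0],[0,-0.1,0.6,0,0],[0,0,0,0,0],[0,0,0,0,0],[0,0,0,0,0],[0,0,0,0,0]]]'

```text
time: 22.35
ee_pos: [0.5494, 0.2043, 0.2849]
orientation: [3.141, -0.001, -1.39]
wrist_force: [0.2, -1.3, -0.4]
grip_width: 0.222
grip_force: 42.0
```

```bash
python3 t.py; python3 w.py
```

```text
22.35 [ -1.2295 -42.4097  -1.6407 -19.4195  -0.485   -0.2787  -0.0066] [0.54937 0.20428 0.28493] [ 0.21 -1.29 -0.36] 0.2221843569506865 41.95163905620575 0.0016
23.5 [0.5493 0.2045 0.285 ] [ 3.141 -0.    -1.389] F [ 0.241 -2.968 -0.57 ] W 0.2847145018973059 q7 2.8287521929048656 0.22800144802317393 41.91937208175659
```

```bash
python3 t.py; python3 - <<'E'
from h import *
a,_=grab('side','v1d.png');b,_=grab('scene','v1s.png');w,_=grab('wrist','v1w.png')
f=lambda i,x,y,w,h,W=400,H=600:cv2.resize(i[y:y+h,x:x+w],(W,H),interpolation=cv2.INTER_CUBIC)
cv2.imwrite('pics/v1.png',cv2.cvtColor(np.hstack([f(a,280,65,64,96),np.vstack([f(b,330,180,100,75,400,300),f(w,240,100,160,120,400,300)])]),cv2.COLOR_RGB2BGR))
E
```

```text
23.55 [ -1.9502 -42.4266  -2.3289 -19.7514  -0.7755  -0.4752  -0.0109] [0.54927 0.20484 0.28499] [ 0.09 -3.14 -0.76] 0.228587046043987 41.918930411338806 0.0021
```

View pics/v1.png

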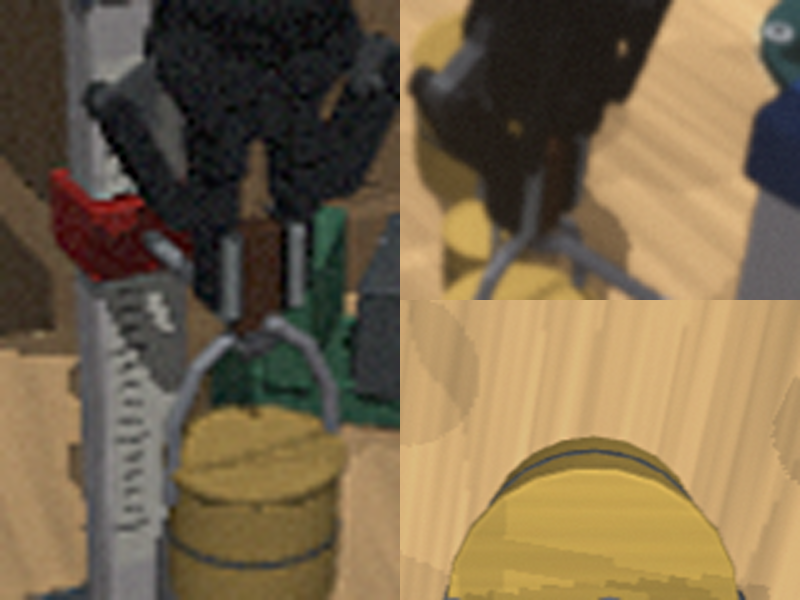

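The side tile shows the bail apex on the hook end at about tile (258,340). The red block has sunk about 8 px, roughly 20 mm, so the bail is seated. I'll centre it (about 0.8 mm outward) and lower 6 mm more.

jog_arm --increments '[[[0,0.1,-0.4,0,0],[0,0.1,-0.4,0,0],[0,0,0,-1,0],[0,0,0,-1,0],[0,0,0,-1,0],[0,0,0,-1,0],[0,0,0,-1,0],[0,0,0,-1,0],[0,0,0,0,0],[0,0,0,0,0],[0,0,0,0,0]]]'

```text
time: 24.8
ee_pos: [0.5494, 0.2044, 0.2791]
orientation: [-3.141, 0.0, -1.389]
wrist_force: [0.2, 0.3, -0.6]
grip_width: 0.232
grip_force: 41.9
```

```bash
python3 t.py
```

```text
24.8 [ -0.0076 -42.4065  -0.477  -19.1975   0.0351  -0.2785  -0.0021] [0.54944 0.20442 0.27909] [ 0.19  0.26 -0.58] 0.231791451563499 41.92811965942383 0.0026
```

```bash
sed -i 's/range(24)/range(20)/' w.py; python3 w.py; python3 t.py
```

```text
25.75 [0.5496 0.2043 0.2791] [-3.141  0.    -1.389] F [-0.551 -0.146 -0.065] W -0.21977526864822122 q7 2.828928742701916 0.23048220675480233 41.94864213466644
25.8 [  0.3041 -42.4152  -0.1904 -18.7667   0.1443  -0.0427   0.0014] [0.54957 0.20418 0.27903] [-0.44 -0.19  0.49] 0.22512787252593183 41.950825452804565 0.0013
```

jog_arm --increments '[[[0,0,0,0,0],[0.1,0,0,0,0],[0.18,0,0,0,0],[0.2,0,0,0,0],[0.21,0,0,0,0],[0.215,0,0,0,0],[0.22,0,0,0,0],[0.222,0,0,0,0],[0.224,0,0,0,0]]]' --grip_force 20

```text
time: 26.7
ee_pos: [0.5496, 0.2041, 0.279]
orientation: [-3.141, 0.0, -1.389]
wrist_force: [-0.5, 0.8, -0.4]
grip_width: 0.225
grip_force: 42.0
```

```bash
python3 t.py
```

```text
26.7 [  0.3951 -42.3987  -0.1082 -18.5763   0.1725   0.0574   0.0022] [0.54957 0.20411 0.27904] [-0.51  0.76 -0.41] 0.2253540274246597 41.976420879364014 0.0021
```

jog_arm --increments '[[[0.225,0,0,0,0],[0.226,0,0,0,0],[0.227,0,0,0,0],[0.228,0,0,0,0],[0.229,0,0,0,0],[0.23,0,0,0,0]]]'

```text
time: 27.3
ee_pos: [0.5495, 0.2041, 0.279]
orientation: [-3.142, 0.0, -1.389]
wrist_force: [0.2, 0.5, -0.6]
grip_width: 0.233
grip_force: 24.1
```

```bash
python3 t.py
```

```text
27.3 [  0.4043 -42.3959  -0.1015 -18.508    0.1723   0.0926   0.002 ] [0.54953 0.20406 0.27901] [ 0.24  0.54 -0.55] 0.23343043917411127 24.080796539783478 0.002
```

jog_arm --increments '[[[0.2305,0,0,0,0],[0.231,0,0,0,0],[0.2315,0,0,0,0],[0.232,0,0,0,0]]]'

```text
time: 27.7
ee_pos: [0.5495, 0.2041, 0.279]
orientation: [-3.142, 0.0, -1.389]
wrist_force: [0.1, 0.5, -0.2]
grip_width: 0.234
grip_force: 16.5
```

jog_arm --increments '[[[0.2325,0,0,0,0],[0.233,0,0,0,0],[0.2335,0,0,0,0]]]'

```text
time: 28.0
ee_pos: [0.5495, 0.204, 0.279]
orientation: [-3.142, -0.0, -1.389]
wrist_force: [0.6, 0.4, -0.1]
grip_width: 0.234
grip_force: 11.5
```

```bash
python3 t.py
```

```text
28.0 [  0.3671 -42.3923  -0.1389 -18.455    0.1537   0.1187   0.0016] [0.54954 0.20403 0.279  ] [ 0.56  0.44 -0.06] 0.23397273132775628 11.515605300664902 0.0011
```

jog_arm --increments '[[[0.234,0,0,0,0],[0.2345,0,0,0,0],[0.235,0,0,0,0],[0.2353,0,0,0,0]]]'

```text
time: 28.4
ee_pos: [0.5496, 0.2041, 0.279]
orientation: [-3.141, 0.0, -1.389]
wrist_force: [0.3, -0.1, -0.2]
grip_width: 0.234
grip_force: 5.9
```

```bash
python3 t.py
```

```text
28.4 [  0.2982 -42.3892  -0.2039 -18.4307   0.127    0.1289   0.0017] [0.54956 0.20406 0.27904] [ 0.26 -0.1  -0.19] 0.23358973625451288 5.861113965511322 0.0037
```

jog_arm --increments '[[[0.2355,0,0,0,0],[0.2357,0,0,0,0],[0.2359,0,0,0,0]]]'

```text
time: 28.7
ee_pos: [0.5496, 0.204, 0.279]
orientation: [-3.142, -0.0, -1.389]
wrist_force: [0.6, 1.3, 0.3]
grip_width: 0.234
grip_force: 3.0
```

```bash
python3 t.py
```

```text
28.7 [  0.2015 -42.3874  -0.2964 -18.4102   0.0865   0.1361   0.0011] [0.54956 0.20398 0.27899] [0.59 1.32 0.31] 0.23389898819356192 3.030317835509777 0.0018
```

jog_arm --increments '[[[0.236,0,0,0,0],[0.2361,0,0,0,0],[0.2362,0,0,0,0],[0.2363,0,0,0,0]]]'

```text
time: 29.1
ee_pos: [0.5496, 0.204, 0.279]
orientation: [-3.142, -0.0, -1.389]
wrist_force: [0.5, 0.6, 0.9]
grip_width: 0.236
grip_force: 2.1
```

```bash
python3 t.py
```

```text
29.1 [  0.116  -42.3848  -0.3808 -18.3911   0.0451   0.1421   0.0009] [0.54955 0.204   0.27899] [0.47 0.56 0.9 ] 0.23578113454274835 2.0994848012924194 0.0016
```

jog_arm --increments '[[[0.23635,0,0,0,0],[0.2364,0,0,0,0],[0.23645,0,0,0,0],[0.2365,0,0,0,0],[0.23655,0,0,0,0],[0.2366,0,0,0,0]]]'

```text
time: 29.7
ee_pos: [0.5495, 0.2041, 0.279]
orientation: [-3.142, 0.0, -1.389]
wrist_force: [0.4, 0.3, -0.5]
grip_width: 0.236
grip_force: 1.2
```

```bash
python3 t.py
```

```text
29.7 [  0.0391 -42.3821  -0.4568 -18.3663   0.0096   0.1519   0.0005] [0.54955 0.20405 0.27902] [ 0.41  0.26 -0.46] 0.23593570127743047 1.1691647674888372 0.002
```

jog_arm --increments '[[[0.23663,0,0,0,0],[0.23666,0,0,0,0],[0.23669,0,0,0,0],[0.23672,0,0,0,0],[0.23675,0,0,0,0],[0.23678,0,0,0,0],[0.23681,0,0,0,0],[0.23684,0,0,0,0],[0.23687,0,0,0,0],[0.2369,0,0,0,0]]]'

```text
time: 30.7
ee_pos: [0.5495, 0.204, 0.279]
orientation: [3.141, 0.0, -1.389]
wrist_force: [-0.6, -0.9, -0.3]
grip_width: 0.236
grip_force: 0.1
```

```bash
python3 t.py
```

```text
30.7 [  0.0138 -42.3879  -0.4781 -18.4803   0.0049   0.0914   0.0009] [0.54947 0.20404 0.27899] [-0.56 -0.86 -0.27] 0.23625494660303478 0.14466161839663982 0.0021
```

jog_arm --increments '[[[0.23693,0,0,0,0],[0.23696,0,0,0,0],[0.23699,0,0,0,0],[0.23702,0,0,0,0],[0.23705,0,0,0,0],[0.23708,0,0,0,0],[0.23711,0,0,0,0],[0.23714,0,0,0,0],[0.23717,0,0,0,0],[0.2372,0,0,0,0]]]'

```text
time: 31.7
ee_pos: [0.5495, 0.2041, 0.279]
orientation: [3.142, 0.0, -1.389]
wrist_force: [-1.2, -0.1, 0.1]
grip_width: 0.238
grip_force: 0.1
```

```bash
python3 t.py
```

```text
31.7 [  0.006  -42.3918  -0.4838 -18.5239   0.0044   0.0702   0.0008] [0.54948 0.20407 0.27899] [-1.17 -0.08  0.06] 0.23772799047172613 0.11361325392499566 0.0019
```

jog_arm --increments '[[[0.2374,0,0,0,0],[0.2376,0,0,0,0],[0.238,0,0,0,0],[0.2385,0,0,0,0],[0.239,0,0,0,0],[0.24,0,0,0,0],[0.242,0,0,0,0],[0.245,0,0,0,0],[0.25,0,0,0,0],[0.26,0,0,0,0],[0.28,0,0,0,0],[0.3,0,0,0,0]]]'

```text
time: 32.9
ee_pos: [0.5495, 0.204, 0.279]
orientation: [3.142, 0.0, -1.389]
wrist_force: [0.4, 0.7, 0.7]
grip_width: 0.302
grip_force: 0.0
```

```bash
python3 t.py; cat > blk.py <<'E'
from h import *
a,_=grab('side','b%d.png'%int(100*status.get_state()['time']))
h=cv2.cvtColor(a,cv2.COLOR_RGB2HSV)[60:130,280:320]
m=cv2.inRange(h,(0,170,50),(6,255,255));ys,xs=np.nonzero(m);print('red block',len(ys),xs.mean()+280,ys.mean()+60,ys.max()+60)
E
python3 blk.py
```

```text
32.9 [ -0.     -42.3067  -0.4832 -18.6106   0.0086   0.0008   0.    ] [0.5495  0.20405 0.279  ] [0.43 0.74 0.67] 0.3021577631466386 0.0 0.0023
red block 95 295.62105263157895 103.83157894736843 112
```

jog_arm --increments '[[[0.35,0,0,0,0],[0.4,0,0,0,0],[0.45,0,0,0,0],[0.5,0,0,0,0],[0.55,0,0,0,0],[0.6,0,0,0,0],[0.6,0,0,0,0]]]'

```text
time: 33.65
ee_pos: [0.5495, 0.2041, 0.279]
orientation: [3.142, 0.0, -1.389]
wrist_force: [-0.4, 0.4, 0.3]
grip_width: 0.602
grip_force: 0.0
```

```bash
python3 t.py;python3 blk.py
```

```text
33.65 [  0.0016 -42.3086  -0.4826 -18.6103   0.0087   0.001    0.    ] [0.5495  0.20406 0.27898] [-0.39  0.41  0.33] 0.6019771839551655 0.0 0.0021
red block 77 294.57142857142856 103.87012987012987 111
```

jog_arm --increments '[[[0.6,0,0,2,0],[0.6,0,0,3,0],[0.6,0,0,5,0],[0.6,0,0,8,0],[0.6,0,0,10,0],[0.6,0,0,12,0],[0.6,0,0,14,0],[0.6,0,0,14,0],[0.6,0,0,14,0],[0.6,0,0,14,0],[0.6,0,0,12,0],[0.6,0,0,10,0]]]'

```text
time: 34.9
ee_pos: [0.5497, 0.2041, 0.3983]
orientation: [-3.141, 0.0, -1.389]
wrist_force: [-0.5, 0.4, 1.0]
grip_width: 0.597
grip_force: 0.0
```

```bash
python3 t.py;python3 blk.py
```

```text
34.9 [  0.0029 -39.0533  -0.3995 -21.8162   0.0179  -0.1095  -0.0078] [0.54968 0.20413 0.39832] [-0.45  0.4   1.01] 0.5967212695268648 0.0 0.2067
red block 192 300.0729166666667 103.92708333333334 112
```

jog_arm --increments '[[[0.4,8,-29,-5,-0.1],[0.2,8,-29,-10,-0.1],[0,8,-29,-15,-0.1],[0,8,-29,-20,-0.1],[0,8,-29,-20,-0.1],[0,8,-29,-20,-0.1],[0,8,-29,-20,-0.1],[0,8,-29,-20,-0.1],[0,8,-29,-20,-0.1],[0,8,-29,-20,-0.1],[0,8,-29,-10,-0.1],[0,0,0,0,0]]]'

```text
time: 36.15
ee_pos: [0.6366, -0.121, 0.2149]
orientation: [-3.14, -0.005, -2.498]
wrist_force: [-0.7, -0.6, -0.1]
grip_width: 0.0
grip_force: 0.0
```

```bash
python3 t.py;python3 blk.py; python3 - <<'E'
from h import *
a,w=grab('wrist','k1.png');q=imaging.camera_params('side');p=imaging.camera_params('scene')
b,_=grab('side','k1d.png');c,_=grab('scene','k1s.png')
for im,P,n,exp in((a,w,'w',None),(b,q,'d',None),(c,p,'s',None)):
    h=cv2.cvtColor(im,cv2.COLOR_RGB2HSV);m=cv2.inRange(h,(50,140,30),(78,255,255));k,l,s,cc=cv2.connectedComponentsWithStats(m)
    for i in range(1,k):
        if s[i,4]>40:print(n,s[i],cc[i].round(1),onz(P,cc[i],.048).round(4))
E
```

```text
36.15 [ -1.2222 -47.7468   2.2117 -17.4296  -0.1106  -0.1018  -0.1024] [ 0.63662 -0.12105  0.21495] [-0.68 -0.55 -0.08] 0.0002180318029518909 0.0 0.0655
red block 112 299.33035714285717 103.83035714285714 112
w [ 261  166   40   39 1171] [280.5 185.4] [ 0.6516 -0.146   0.048 ]
d [402 262  16  14 134] [409.  268.5] [ 0.6536 -0.145   0.048 ]
```

jog_arm --increments '[[[0,4,-6,-15,0],[0,4,-6,-15,0],[0,4,-6,-15,0],[0,3,-6,-15,0],[0,0,0,-15,0],[0,0,0,-10,0],[0,0,0,-10,0],[0,0,0,-10,0],[0,0,0,0,0],[0,0,0,0,0]]]'

```text
time: 37.35
ee_pos: [0.6526, -0.1387, 0.112]
orientation: [3.142, 0.0, -2.489]
wrist_force: [0.3, -1.0, 0.9]
grip_width: -0.004
grip_force: 0.0
```

```bash
python3 t.py; python3 - <<'E'
from h import *
q=imaging.camera_params('side')
for z in(.04,.045,.05): print(z,onz(q,(409,267.5),z)[:2])
b,_=grab('side','k2d.png')
h=cv2.cvtColor(b,cv2.COLOR_RGB2HSV);m=cv2.inRange(h,(50,140,30),(78,255,255));k,l,s,cc=cv2.connectedComponentsWithStats(m)
print([(s[i],cc[i]) for i in range(1,k) if s[i,4]>40])
E
```

```text
37.35 [ -0.02   -53.0735   3.1747 -13.9187   0.0038   0.0189   0.0008] [ 0.65258 -0.13875  0.11199] [ 0.27 -1.02  0.92] -0.0038005802478635474 0.0 0.0138
0.04 [ 0.65909947 -0.13604933]
0.045 [ 0.65639945 -0.13996857]
0.05 [ 0.65369944 -0.14388782]
[(array([402, 262,  16,  15, 125], dtype=int32), array([408.864, 268.504]))]
```

jog_arm --increments '[[[0,0,-3.5,0,0],[0,-0.5,-3.5,0,0],[0,0,0,-8,0],[0,0,0,-8,0],[0,0,0,-8,0],[0,0,0,-5,0],[0,0,0,-4,0],[0,0,0,0,0],[0,0,0,0,0]]]'

```text
time: 38.3
ee_pos: [0.6521, -0.1459, 0.0789]
orientation: [3.142, 0.0, -2.489]
wrist_force: [-0.3, 0.6, 0.0]
grip_width: -0.0
grip_force: 0.0
```

```bash
python3 t.py; python3 blk.py
```

```text
38.3 [ -0.0147 -54.5509   3.1861 -12.9561   0.005    0.0107   0.0003] [ 0.6521  -0.14591  0.07892] [-0.31  0.62  0.03] -0.00015942553789764996 0.0 0.0081
red block 120 299.8333333333333 103.9 112
```

jog_arm --increments '[[[0,0,0,-1,0],[0,0,0,-1,0],[0,0,0,-1,0],[0,0,0,-1,0],[0,0,0,-1,0],[0,0,0,0,0]]]'

```text
time: 38.95
ee_pos: [0.6521, -0.146, 0.0742]
orientation: [-3.141, 0.0, -2.489]
wrist_force: [-1.0, 0.6, 2.6]
grip_width: -0.003
grip_force: 1.2
```

```bash
python3 t.py
```

```text
38.95 [  0.0521 -53.5773   3.1578 -12.6558   0.0124  -0.1493   0.0007] [ 0.65215 -0.14596  0.07417] [-0.98  0.63  2.58] -0.0032127572030765106 1.1601717956364155 0.0023
```

jog_arm --increments '[[[0,0,0,-1,0],[0,0,0,-1,0],[0,0,0,0,0]]]'

```text
time: 39.25
ee_pos: [0.6521, -0.146, 0.0721]
orientation: [-3.141, 0.0, -2.489]
wrist_force: [-0.4, 1.3, 3.8]
grip_width: 0.005
grip_force: 1.8
```

```bash
python3 t.py
```

```text
39.25 [  0.0804 -52.9408   3.1248 -12.4513   0.0156  -0.2162   0.0008] [ 0.65214 -0.14595  0.07212] [-0.41  1.31  3.77] 0.005459938767592843 1.7520572617650032 0.0031
```

jog_arm --increments '[[[0,0,0,-1,0],[0,0,0,-1,0],[0,0,0,0,0]]]'

```text
time: 39.55
ee_pos: [0.6521, -0.1459, 0.0701]
orientation: [-3.141, 0.0, -2.489]
wrist_force: [0.5, 0.1, 4.5]
grip_width: -0.004
grip_force: 2.3
```

```bash
python3 t.py
```

```text
39.55 [  0.106  -52.2824   3.0902 -12.2461   0.0189  -0.2813   0.0008] [ 0.65213 -0.14595  0.07009] [0.45 0.11 4.46] -0.003524964642377512 2.3374472558498383 0.0012
```

jog_arm --increments '[[[0,0,0,-1,0],[0,0,0,0,0],[0,0,0,0,0]]]'

```text
time: 39.85
ee_pos: [0.6521, -0.146, 0.0698]
orientation: [-3.142, 0.0, -2.489]
wrist_force: [-2.2, 1.1, 9.0]
grip_width: 0.002
grip_force: 4.3
```

```bash
python3 t.py
```

```text
39.85 [  0.1727 -50.0379   2.9796 -12.1162   0.0166  -0.6308  -0.    ] [ 0.65215 -0.14596  0.06983] [-2.23  1.1   9.04] 0.0022624612128720103 4.301446233439492 0.0026
```

jog_arm --increments '[[[0,0,0,-0.5,0],[0,0,0,-0.5,0],[0,0,0,0,0]]]'

```text
time: 40.15
ee_pos: [0.6521, -0.146, 0.0697]
orientation: [3.141, 0.0, -2.49]
wrist_force: [-4.3, 1.9, 13.8]
grip_width: -0.002
grip_force: 6.9
```

```bash
python3 t.py
```

```text
40.15 [  0.2578 -46.9832   2.8273 -11.9266   0.0136  -1.0974   0.0001] [ 0.65213 -0.146    0.0697 ] [-4.27  1.91 13.84] -0.002416079613568866 6.931529505127401 0.0029
```

Bottomed out: fully pressed at about 14 N. I'll let it up and rise clear.

jog_arm --increments '[[[0,0,0,1,0],[0,0,0,2,0],[0,0,0,2,0],[0,0,0,3,0],[0,0,0,5,0],[0,0,0,10,0],[0,0,0,20,0],[0,0,0,20,0],[0,0,0,20,0],[0,0,0,0,0],[0,0,0,0,0]]]'

```text
time: 41.25
ee_pos: [0.652, -0.1459, 0.1514]
orientation: [-3.141, 0.001, -2.489]
wrist_force: [-0.6, -0.2, -0.2]
grip_width: 0.003
grip_force: 0.0
```

```bash
python3 t.py; python3 blk.py; python3 - <<'E'
from h import *
b,p=grab('scene','e.png')
print('pail expected px',proj(p,[.549,.204,.2]))
h=cv2.cvtColor(b,cv2.COLOR_RGB2HSV);m=cv2.inRange(h,(18,110,90),(30,255,255));m[:, :260]=0;k,l,s,cc=cv2.connectedComponentsWithStats(m)
print([(s[i].tolist(),cc[i].round()) for i in range(1,k) if s[i,4]>250])
E
```

```text
41.25 [  0.0514 -53.7824   3.3959 -16.1139   0.0128  -0.0362  -0.0012] [ 0.65205 -0.14589  0.15143] [-0.58 -0.16 -0.22] 0.003171363493784585 0.0 0.0231
red block 109 299.4770642201835 103.88990825688074 112
pail expected px [360.76832898 261.08013492]
[([332, 181, 21, 37, 555], array([343., 198.])), ([356, 181, 20, 27, 380], array([364., 195.])), ([333, 212, 20, 64, 552], array([344., 242.])), ([345, 248, 39, 43, 1093], array([364., 269.]))]
```

```bash
python3 -c "
from plant import order
print(order.hand_in())"
```

```text
the job is handed in; nothing more can be done
None
```

The middle-sized pail hangs still in the hook seat; I eased it on and let go slowly, pressed the green button after it had hung still for over a second (about 14 N at full travel, more than the 5 N needed), let it up, and handed the job in at about 41 s; no verdict came back.

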